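# Clip the lid onto the control box

### The arm

A 6-joint arm with a two-finger parallel gripper is mounted at the origin on a cart in front of the work surface, level with it; the furniture and walls round the work are solid. World frame = base frame: x ahead of the robot, y to its left, z up, the work surface at z = 0. Lengths are in m, angles in rad, forces in N, time in s.
With the tool pointing down it reaches from about 0.3 to 0.775 m from the base axis. Payload 14.6 kg.
Tool frame: the origin (TCP) lies midway between the tips of the shut fingers; the grasp point (between the pads) lies 19 mm behind it (ctrl.tcp_to_grasp is the z of the grasp point in the tool frame, in m); z points along the fingers, y is the line along which they close (so a half turn about z gives the same grasp; the last joint's range is limited). The gripper opens to 94 mm and grips with 3 to 60 N. Pads are 16 mm wide; open, the fingers measure 119 mm over their backs; the gripper's body (75 mm by 177 mm) begins 78 mm behind the grasp point.
Start: joints at [-1.39, 0.3, 1.521, -0, 1.321, -0.067], TCP at [0.135, -0.533, 0.205] pointing down, gripper open.
Joint ranges: [-3.03, 3.03], [-0.79, 2.21], [0.23, 2.52], [-1.04, 4.18], [0, 3.07], [-2.55, 2.55]. Speed limits (rad/s): [2.22, 2.22, 2.57, 3.14, 3.14, 3.14].

### API

Orientations are given as [roll, pitch, yaw] about the fixed x, y, z axes, in that order (R = Rz(yaw) Ry(pitch) Rx(roll)).
In Python, from station import monitor, camera, ctrl gives the robot as it stands.
- The arm moves only by the tool apply_moves, never from a script. Its argument "plan" is one flat list of numbers, 4 for each row, row after row: the shift along the tool's x, y, z in mm, then the turn about the tool's z in rad. In form: [dx, dy, dz, spin, dx, dy, dz, spin, ...]. A call has 1 to 20 rows; each row shifts and turns the commanded pose from where the row before left it, along the tool's axes as they then stand; what a row does not reach is not made up. A row lasts 1/10 s, in which the tool goes at most 50 mm and 8.59 degrees, less where a joint would pass 70% of its speed; a pose out of reach is approached as far as the arm can. A call is refused whole if a number of a shift passes 50 or a number of a turn 0.15, either way. A call with a gripper value outside its range is refused whole. "hand" is the gripper command: -1 is shut, 1 is fully open, values between are in proportion, set as the call begins (left out, the last holds). The fingers move at their own pace and stop on an object; "squeeze" is the grip in N (left out, the last holds). Time passes only in rows, so rows that do not move let the fingers close. It gives the time, the measured TCP pose, the force, the opening and the grip force at its end, in the units of the state.
- monitor.get_obs(): the state, without advancing time (a new reading comes with each control period).
- camera(name): name is "scene" or "top" or "wrist"; returns a dict with "image" (480x640x3 uint8, red, green, blue), "range_z" (480x640 float32, m along the optical axis (not along the pixel's ray), 0 where there is no reading), "mtx" (3x3 intrinsics, pixels), "rvec" (rotation vector, rad) and "tvec" (3), from world to camera coordinates, as OpenCV has them. Camera axes: x right, y down, z forward; pixel columns grow to the right and rows downward; lengths in m; the calibration is good to about 2 mm. A picture is of the moment at which its call begins.
- ctrl.hand_in(): hands the job in; it is judged then, once.
The state is a dict: "time_s": time; "qpos": joint angles; "joint_vel": joint speeds; "tau": joint torques, N m; "ee_pos": TCP position; "eef_rot": TCP orientation; "force": force on the tool from outside, world axes, zero at the start; "moment": the same for the moment, N m; "grip_width": finger opening in m; "grip_force": force on a finger pad.
Only numpy, scipy, OpenCV 4.12 (cv2) and the standard library are available. Lean on these libraries where they do the work, as an engineer would, in place of code of your own. Each camera call takes 0.05 s, during which the arm holds its last target. There are 200 camera calls.

### The job

Pick up the orange lid by its rib, set it squarely over the open grey control box on the bench and press it straight down until both black clip arms snap under the rim and the lid sits level on it, then let go. The box stands on soft mounts and sinks an unknown way before it turns firm, so go by feel: stop once it has snapped, and never press with more than 30 N or the shell cracks. Leave the other things on the bench where they are.

Things in the scene. Friction and masses are not known exactly. Their poses are not given: they have to be found in the camera images.
- housing: Grey open-topped control box, walls 78x60 mm outside, 42 mm tall; origin at the centre of its underside (50 mm above the bench), z up, x along its long side. It stands on soft mounts: under a push of 2 to 6 N it sinks by some 2 to 14 mm (hidden, differs from run to run) until it meets the packing under it and turns firm; only then can the clips' push build up. over 30 N cracks it.
- rim_top (a point): Centre of the top face of the box's rim, 42 mm above the box's origin; the lid's plate must sit here. The pale grey rim band is 88 mm along x by 70 mm along y outside, 5 mm tall, 5 mm proud of the walls; the opening is 72x54 mm. Black cable glands stick out 18 mm at +x and -x, below the rim.
- board: Plywood board 150x120x12 mm, screwed to the bench, under the box; origin at the centre of its underside, same yaw as the box. Its place, its yaw and whether it is left or right of the lid change from run to run. On it under the box lies a stepped steel packing block, pushed in an unknown way; leave it be.
- lid: Orange rigid lid, plate 92x86x4 mm, 0.1 to 0.2 kg, upright on its clip arms; origin at the centre of the plate's underside (23 mm above the bench at the start), z up, x along its long side. It fits either way round. Home, its origin is at rim_top (up to 1.5 mm of lift play). Four pins under the corners reach 9 mm down and enter the opening with 2.5 mm play.
- lid_rib (a point): Point on the lid's grip rib, 20 mm above the lid's origin. The rib runs along the lid's x: 56 mm long, 12 mm wide (grasp across y), from 4 to 28 mm above the lid's origin.
- clip_a (a joint): Black rigid clip arm at the lid's +y edge, 28 mm wide, hinged at the plate on a spring: 0 = upright (at rest and when hooked), about 0.3 rad when spread by the rim. It hangs 23 mm below the plate; the foot flares 3.5 mm wider than the rim, and meets it when the lid is 10 to 16 mm above home; the hook points inward, its top 6 mm below the plate.
- clip_b (a joint): The same at the lid's -y edge. Getting both hooks past the rim takes a straight downward push that rises to about 12 to 19 N in all (friction and centring differ) while the box sinks, then drops by 5 N or more at once; a few mm more at low force and the hooks are under the rim, the plate rests on it and the force rises again. A sideways force on the lid shows that it is off centre.
- tape_measure: Bystander, to be left alone: yellow tape measure lying on its side, 64x84x35 mm.
- masking_tape: Bystander, to be left alone: roll of cream masking tape lying flat, 104 mm across, 25 mm high.
- sanding_block: Bystander, to be left alone: brown sanding block, 62x101x28 mm.
- screwdriver_red: Bystander, to be left alone: red screwdriver lying down, 190 mm long.
- tin_blue: Bystander, to be left alone: small round tin with a blue top, 56 mm across, 21 mm high.
- chisel: Bystander, to be left alone: chisel with an orange handle, 250 mm long, lying down.
- pencil: Bystander, to be left alone: red carpenter's pencil, 163 mm long.
Mind the look-alikes: they are no part of the job. Of the things that look like the lid, the larger one is meant.

How it is judged:
By the outcome, as a careful person would: the job done as asked, in the order asked, and still so for the second after the job is handed in, with the robot touching nothing.
It also fails if it takes over 54 s, if anything falls off the work surface, if the arm or the gripper's body presses on something with over 40 N, if the wrist force passes 120 N, or if a joint passes its speed limit or range.

## Working session

There is one attempt and no reset: what is moved stays moved. The work goes in short steps, Python scripts to look and compute and a tool call to move; the robot and the scene stay as the last step left them, time stands still between calls to the robot, and variables do not carry over. Pictures are saved under pics/ and viewed, at most 10 in all, crops included, and the job is handed in when it is done.

Besides the shell and the picture viewer there is one more tool, called after ">>>" as name(argument=value, ...) on one line, values as JSON. apply_moves: Moves the arm, as the interface text tells. Its arguments: {"type":"object","properties":{"plan":{"type":"array","items":{"type":"number"}},"hand":{"type":"number"},"squeeze":{"type":"number"}},"required":["plan"]}

```bash
mkdir -p pics; cat > h.py <<'E'
import numpy as np, cv2
from station import monitor, camera, ctrl
def cloud(c):
    z=c["range_z"]; K=c["mtx"]; R=cv2.Rodrigues(np.array(c["rvec"],float))[0]; t=np.array(c["tvec"],float).ravel()
    v,u=np.mgrid[:480,:640]
    p=np.stack([(u-K[0,2])/K[0,0]*z,(v-K[1,2])/K[1,1]*z,z],-1)
    w=(p-t)@R
    w[z==0]=np.nan
    return w
def save(c,n): cv2.imwrite(n,c["image"][:,:,::-1])
E
python3 - <<'E'
from h import *
for n in ["top","scene"]:
    c=camera(n); save(c,f"pics/{n}0.png"); np.savez(f"{n}0.npz",im=c["image"],w=cloud(c))
    print(n,c["mtx"].tolist() if hasattr(c["mtx"],'tolist') else c["mtx"])
print(monitor.get_obs())
E
```

```text
top [[618.033540669128, 0.0, 317.3694540414053], [0.0, 618.033540669128, 241.98446581332652], [0.0, 0.0, 1.0]]
scene [[469.8746763654007, 0.0, 321.03767128432514], [0.0, 469.8746763654007, 234.45745236792237], [0.0, 0.0, 1.0]]
{'time_s': 0.1, 'qpos': array([-1.38958066e+00,  3.00440704e-01,  1.52151142e+00, -1.97685147e-05,
        1.32073640e+00, -6.66428317e-02]), 'joint_vel': array([-0.00122453, -0.00115651, -0.00219125, -0.00105372,  0.00048971,
       -0.00096463]), 'tau': array([ 2.03316376e-03, -5.32645547e+01, -3.53284872e+01,  7.09711947e-02,
        2.34352757e-02, -6.23257597e-05]), 'ee_pos': array([ 0.13485594, -0.53295968,  0.20493248]), 'eef_rot': array([-3.14049794e+00, -5.38719699e-05,  2.47863368e-01]), 'force': array([-0.59566531, -0.04199987, -0.07174488]), 'moment': array([ 0.00522341,  0.02953451, -0.03393456]), 'grip_force': 0.0, 'grip_width': 0.09376065555490554}
```

View pics/top0.png

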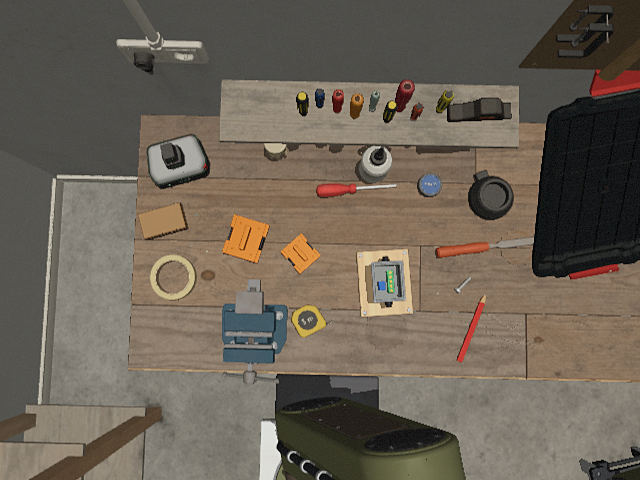

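View pics/scene0.png

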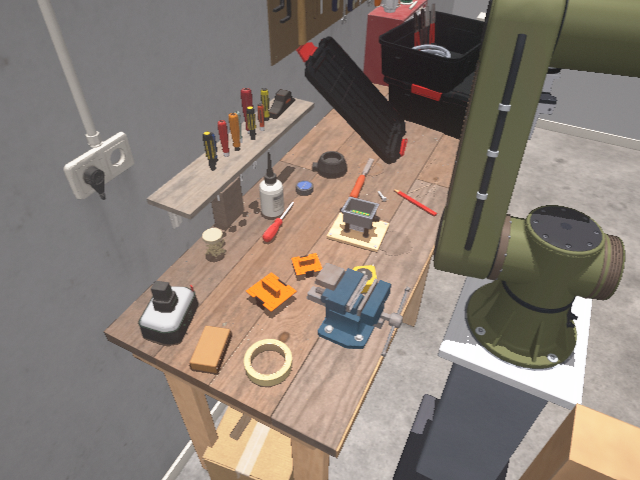

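The top view shows four things that could be taken for the lid: the large orange lid (246,239), a smaller look-alike (300,253), the chisel's orange handle (462,250) and the brown sanding block (162,221). I choose the larger orange one at (246,239). The open box on its board is at (386,282), with the vise at (254,330) in front of the lid and the shelf behind it.

```bash
python3 - <<'E'
from h import *
d=np.load("top0.npz"); w=d["w"]; im=d["im"]
hsv=cv2.cvtColor(im,cv2.COLOR_RGB2HSV)
def rect(m,name):
    p=w[m]; p=p[~np.isnan(p).any(1)]
    r=cv2.minAreaRect((p[:,:2]*1000).astype(np.float32)); print(name,len(p),"c",np.round(r[0],1),"size",np.round(r[1],1),"ang",round(r[2],1),"z med",np.round(np.percentile(p[:,2],[5,50,95])*1000,1))
def box(u0,u1,v0,v1):
    m=np.zeros((480,640),bool); m[v0:v1,u0:u1]=1; return m
Z=w[...,2]
org=(hsv[...,0]<20)&(hsv[...,1]>170)&(hsv[...,2]>120)
for n,b in [("big",box(215,275,205,270)),("small",box(277,325,228,278))]:
    m=b&org; rect(m&(Z>.012),n)
    rect(m&(Z>.018)&(Z<.035),n+" plate"); 
    rect(m&(Z>.04),n+" rib")
b=box(350,420,245,320)
rect(b&(Z>.083)&(Z<.11),"rim"); rect(b&(Z>.005)&(Z<.02),"board")
rect(box(215,295,275,370)&(Z>.03),"vise")
cv2.imwrite("pics/crop.png",cv2.resize(im[195:325,205:425,::-1],None,fx=3.6,fy=3.6,interpolation=cv2.INTER_CUBIC))
E
```

```text
big 1320 c [562.5 205.3] size [85.6 89.9] ang 73.9 z med [22.9 28.3 52.6]
big plate 1172 c [562.5 205.3] size [85.6 89.9] ang 73.9 z med [22.8 27.8 32.5]
big rib 132 c [563.4 205.1] size [12.6 55.3] ang 73.6 z med [46.8 52.6 57.3]
small 744 c [531.7  78.4] size [68.3 63.1] ang 42.8 z med [16.3 21.6 38.6]
small plate 581 c [531.7  78.4] size [68.3 63.1] ang 42.8 z med [18.4 21.8 26.6]
small rib 27 c [532.   78.2] size [38.6  8.5] ang 42.8 z med [40.2 41.3 44.6]
rim 503 c [ 470.3 -116.7] size [88.1 70.2] ang 5.2 z med [87.1 92.4 96.7]
board 2116 c [ 470.3 -118. ] size [171.5 160.3] ang 1.0 z med [ 6.3 12.4 17.2]
vise 3293 c [365.4 169.3] size [142.3 187.9] ang 63.7 z med [ 54.8 117.4 139.2]
```

View pics/crop.png

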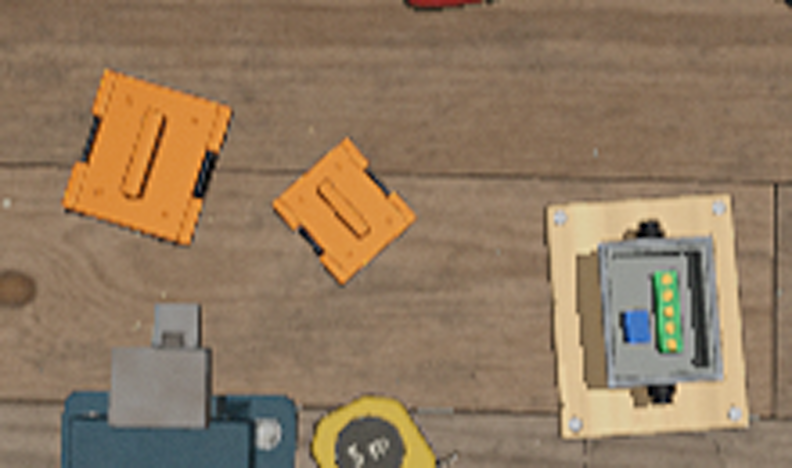

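The crop confirms it: large lid with its rib at about (145,155), black clips left and right, and the small one at (343,205) ignored. Lid measures 90x86 and plate/rib heights match; rim measures 88x70 at 92 mm. Lid at (563,205) yaw -0.286; rim at (470,-117) yaw +0.09. I pass over the box for a closer look on the way.

>>> apply_moves(plan=[30.5,-22.9,-4.3,0,30.5,-22.9,-4.3,0,30.5,-22.9,-4.3,0,30.5,-22.9,-4.3,0,30.5,-22.9,-4.3,0,30.5,-22.9,-4.3,0,30.5,-22.9,-4.3,0,30.5,-22.9,-4.3,0,30.5,-22.9,-4.3,0,30.5,-22.9,-4.3,0,30.5,-22.9,-4.3,0,30.5,-22.9,-4.3,0,30.5,-22.9,-4.3,0,30.5,-22.9,-4.3,0,0,0,0,0,0,0,0,0,0,0,0,0], hand=1)

```text
time_s: 1.8
ee_pos: [0.4697, -0.1182, 0.2654]
eef_rot: [-3.141, 0.001, 0.247]
force: [-0.3, 0.2, 0.2]
grip_width: 0.094
grip_force: 0.0
```

```bash
python3 - <<'E'
from h import *
o=monitor.get_obs(); print(o["ee_pos"],o["eef_rot"],o["qpos"].round(3))
c=camera("wrist"); save(c,"pics/wbox.png"); w=cloud(c); np.savez("wbox.npz",im=c["image"],w=w)
R=cv2.Rodrigues(np.array(c["rvec"],float))[0]; print("campos",-R.T@np.array(c["tvec"]).ravel())
Z=w[...,2]; near=np.hypot(w[...,0]-.47,w[...,1]+.117)<.06
p=w[near&(Z>.084)&(Z<.100)]; print(len(p),np.percentile(p[:,2],[5,50,95]))
p=p[p[:,2]>.088]
print(cv2.minAreaRect((p[:,:2]*1000).astype(np.float32)))
v,u=np.where(near&(Z>.088)&(Z<.1)); print(u.min(),u.max(),v.min(),v.max())
E
```

```text
[ 0.4697116  -0.11822607  0.26537936] [-3.14142284e+00  5.73628287e-04  2.47205765e-01] [-0.322  0.11   1.609 -0.     1.423  1.001]
campos [ 0.54644874 -0.09847543  0.44362526]
3034 [0.08841261 0.09100793 0.09234398]
((469.06573486328125, -116.56356811523438), (88.49967956542969, 70.00479888916016), 5.065674304962158)
272 364 155 262
```

View pics/wbox.png

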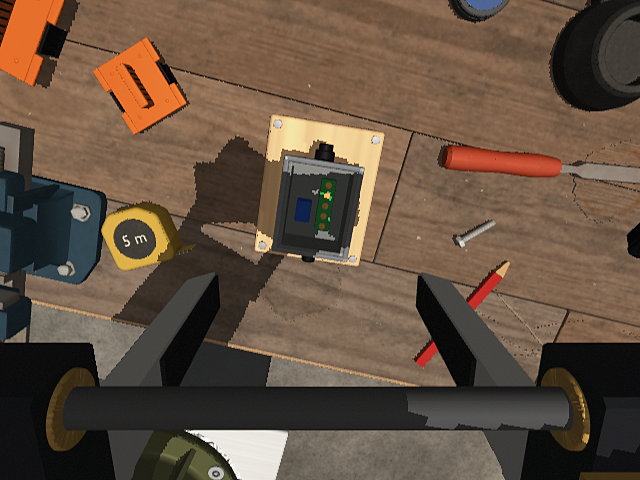

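The wrist picture shows the whole rim (272–364, 155–262), centre (469.1,-116.6), yaw 0.088, agreeing with the top view to 1 mm. The lid is at the upper left (35,35). Next is the lid.

>>> apply_moves(plan=[0,0,0,0.133,0,0,0,0.133,0,0,0,0.133,0,0,0,0.134,-0.2,-33.6,6.5,0,-0.2,-33.6,6.5,0,-0.2,-33.6,6.5,0,-0.2,-33.6,6.5,0,-0.2,-33.6,6.5,0,-0.2,-33.6,6.5,0,-0.2,-33.6,6.5,0,-0.2,-33.6,6.5,0,-0.2,-33.6,6.5,0,-0.2,-33.6,6.5,0,0,0,0,0,0,0,0,0])

```text
time_s: 3.45
ee_pos: [0.5628, 0.2047, 0.2002]
eef_rot: [3.141, 0.001, -0.285]
force: [0.1, -1.0, -0.2]
grip_width: 0.0937
grip_force: 0.0
```

```bash
python3 - <<'E'
from h import *
o=monitor.get_obs(); print(o["ee_pos"],o["eef_rot"],o["qpos"].round(3),o["force"])
c=camera("wrist"); save(c,"pics/wlid.png"); w=cloud(c); im=c["image"]
Z=w[...,2]; near=np.hypot(w[...,0]-.563,w[...,1]-.205)<.07
hsv=cv2.cvtColor(im,cv2.COLOR_RGB2HSV); org=(hsv[...,0]<20)&(hsv[...,1]>150)&(hsv[...,2]>70)
for n,m in [("plate",near&org&(Z>.02)&(Z<.033)),("rib",near&(Z>.047)&(Z<.06)),("ribtopcolor",near&org&(Z>.035)&(Z<.06))]:
    v,u=np.where(m)
    if len(u)<10: print(n,len(u)); continue
    p=w[m]; print(n,len(p),np.round(np.median(p[:,2]),4),cv2.minAreaRect((p[:,:2]*1000).astype(np.float32)),u.min(),u.max(),v.min(),v.max())
d=np.load("top0.npz")["w"]
for n,b in [("vise",(275,370,215,295)),("shelf",(80,146,220,518))]:
    q=d[b[0]:b[1],b[2]:b[3]].reshape(-1,3); q=q[q[:,2]>.1]; print(n,np.nanmin(q,0).round(3),np.nanmax(q,0).round(3))
E
```

```text
[0.56280447 0.20465198 0.2002492 ] [ 3.14096987e+00  6.32076664e-04 -2.85406305e-01] [ 0.288  0.414  1.38  -0.     1.349  2.144] [ 0.06025251 -0.96974865 -0.22803737]
plate 8092 0.0263 ((562.6859130859375, 205.33230590820312), (85.97587585449219, 91.82215881347656), 74.2159194946289) 267 366 158 259
rib 946 0.0501 ((562.9201049804688, 205.55734252929688), (11.749266624450684, 54.880393981933594), 73.85398864746094) 310 324 184 248
ribtopcolor 958 0.0501 ((563.0780029296875, 205.5824737548828), (11.926535606384277, 55.177799224853516), 73.80841064453125) 310 324 181 248
vise [0.288 0.126 0.1  ] [0.441 0.235 0.145]
shelf [ 0.736 -0.358  0.108] [0.869 0.262 0.365]
```

Lid centre (562.8,205.4), plate 86x92, rib 12x55, yaw -0.28, all matching. Descend to TCP z = 30 mm, where the tips are 3 mm above the plate top.

>>> apply_moves(plan=[0,-0.7,20,-0.004,0,0,25,0,0,0,25,0,0,0,25,0,0,0,25,0,0,0,20,0,0,0,14,0,0,0,10,0,0,0,6,0,0,0,0,0,0,0,0,0])

```text
time_s: 4.6
ee_pos: [0.5634, 0.206, 0.0314]
eef_rot: [-3.141, -0.001, -0.281]
force: [-0.4, -0.4, -0.3]
grip_width: 0.0939
grip_force: 0.0
```

>>> apply_moves(plan=[0,0,0,0,0,0,0,0,0,0,0,0,0,0,0,0,0,0,0,0,0,0,0,0,0,0,0,0,0,0,0,0,0,0,0,0,0,0,0,0], hand=-1, squeeze=45)

```text
time_s: 5.6
ee_pos: [0.563, 0.206, 0.0307]
eef_rot: [-3.142, 0.0, -0.281]
force: [-0.5, 0.2, -0.6]
grip_width: 0.0173
grip_force: 0.0
```

>>> apply_moves(plan=[0,0,0,0,0,0,0,0,0,0,0,0,0,0,0,0,0,0,0,0])

```text
time_s: 6.1
ee_pos: [0.563, 0.206, 0.0307]
eef_rot: [-3.142, -0.0, -0.281]
force: [-0.3, 0.1, -0.9]
grip_width: 0.0115
grip_force: 45.0
```

>>> apply_moves(plan=[0,0,-4,0,0,0,-8,0,0,0,-14,0,0,0,-20,0,0,0,-24,0,0,0,-24,0,0,0,-24,0,0,0,-18,0,0,0,-10,0,0,0,-4,0,0,0,0,0,0,0,0,0])

```text
time_s: 7.3
ee_pos: [0.5627, 0.2059, 0.1798]
eef_rot: [3.141, 0.001, -0.281]
force: [0.0, 0.4, -1.7]
grip_width: 0.0114
grip_force: 45.0
```

Lid is held (11.4 mm, 45 N, about 1.5 N of weight). Turn it to the box's yaw and carry it over.

>>> apply_moves(plan=[0,0,0,-0.123,0,0,0,-0.123,0,0,0,-0.123,-4.6,12,0,0,-9,23,0,0,-10.8,28,0,0,-10.8,28,0,0,-10.8,28,0,0,-10.8,28,0,0,-10.8,28,0,0,-10.8,28,0,0,-10.8,28,0,0,-10.8,28,0,0,-9,23,0,0,-8,19,0,0,-4.6,12,0,0,0,0,0,0,0,0,0,0])

```text
time_s: 9.1
ee_pos: [0.4693, -0.1162, 0.1805]
eef_rot: [-3.141, 0.0, 0.086]
force: [-0.6, -0.1, -1.3]
grip_width: 0.0118
grip_force: 45.0
```

```bash
cat > chk.py <<'E'
from h import *
import sys
o=monitor.get_obs(); print(o["ee_pos"].round(4),o["eef_rot"].round(4),o["force"].round(2),o["moment"].round(3),o["qpos"].round(2)[5])
a,b,zl,zr=[float(x) for x in sys.argv[1:5]]  # lid plate-top z, rim z
c=camera("wrist"); save(c,sys.argv[5]); w=cloud(c); im=c["image"]; Z=w[...,2]
hsv=cv2.cvtColor(im,cv2.COLOR_RGB2HSV); org=(hsv[...,0]<20)&(hsv[...,1]>150)&(hsv[...,2]>70)
near=np.hypot(w[...,0]-a,w[...,1]-b)<.075
for n,m in [("plate",near&org&(abs(Z-zl)<.004)),("rim",near&~org&(abs(Z-zr)<.004))]:
    v,u=np.where(m)
    if len(u)<10: print(n,len(u)); continue
    p=w[m]; print(n,len(p),np.round(np.median(p[:,2]),4),cv2.minAreaRect((p[:,:2]*1000).astype(np.float32)),u.min(),u.max(),v.min(),v.max())
E
python3 chk.py .469 -.1166 .176 .092 pics/w1.png
```

```text
[ 0.4693 -0.1162  0.1805] [-3.1413e+00  2.0000e-04  8.6200e-02] [-0.56 -0.06 -1.34] [-0.016  0.025  0.052] 1.17
plate 17374 0.1761 ((469.708740234375, -115.6129150390625), (91.66915130615234, 86.33476257324219), 4.981807231903076) 224 411 193 368
rim 1526 0.0911 ((507.0647277832031, -113.02909851074219), (12.642197608947754, 69.9142837524414), 4.839227676391602) 266 371 173 192
```

View pics/w1.png

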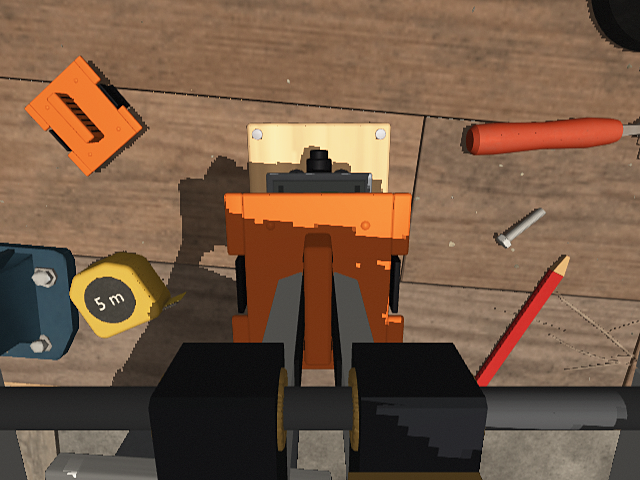

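The picture shows the lid (224–411, 193–368) over the box, with the rim's far end visible at (266–371, 173–192). From the strip, the rim centre is (469.5,-116.3) against the lid at (469.7,-115.6), with yaws equal. I shift 0.8 mm in -y and descend to just above contact.

>>> apply_moves(plan=[0,0.8,5,0,0,0,10,0,0,0,12,0,0,0,12,0,0,0,9,0,0,0,6,0,0,0,3,0,0,0,0,0,0,0,0,0,0,0,0,0])

```text
time_s: 10.15
ee_pos: [0.4696, -0.1173, 0.124]
eef_rot: [3.141, -0.001, 0.088]
force: [0.6, 0.1, -2.0]
grip_width: 0.0116
grip_force: 45.0
```

```bash
python3 chk.py .469 -.1166 .119 .092 pics/w2.png; python3 - <<'E'
from h import *
c=camera("scene"); im=c["image"][180:270,300:420,::-1]; cv2.imwrite("pics/s2.png",cv2.resize(im,None,fx=6,fy=6,interpolation=cv2.INTER_CUBIC))
E
```

```text
[ 0.4696 -0.1173  0.124 ] [ 3.1413e+00 -7.0000e-04  8.7800e-02] [ 0.6   0.06 -1.99] [ 0.004 -0.03   0.025] 1.16
plate 17394 0.1197 ((469.9815673828125, -116.7857437133789), (91.82171630859375, 86.01409149169922), 5.070478916168213) 224 411 193 368
rim 702 0.0908 ((512.1754150390625, -112.81547546386719), (2.6280813217163086, 69.43550872802734), 4.835522651672363) 251 383 187 192
```

View pics/s2.png

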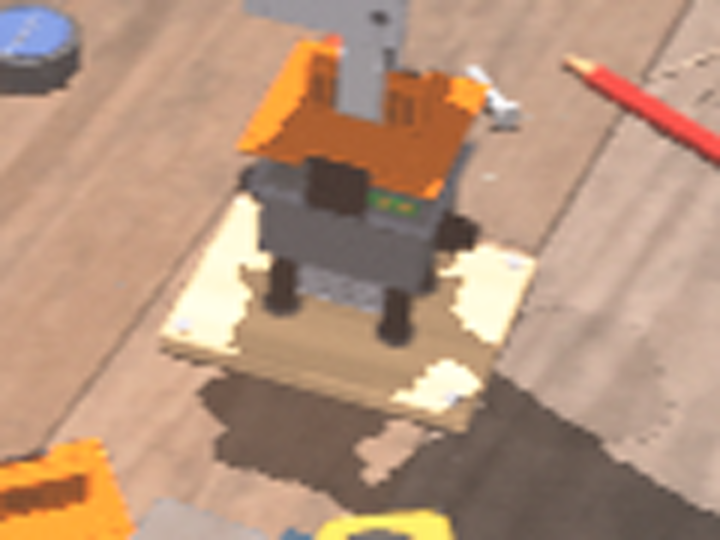

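The scene crop shows the lid hovering square over the box with the clip foot (335,185) just at the rim. The measured lid offset from the rim is 0.4 mm, so I start pressing by feel.

>>> apply_moves(plan=[0,0,2,0,0,0,2,0,0,0,2,0,0,0,1,0,0,0,0,0])

```text
time_s: 10.75
ee_pos: [0.4693, -0.1172, 0.1164]
eef_rot: [-3.141, 0.0, 0.088]
force: [-0.2, -0.2, -2.1]
grip_width: 0.0117
grip_force: 45.0
```

>>> apply_moves(plan=[0,0,1,0,0,0,1,0,0,0,1,0,0,0,0,0])

```text
time_s: 11.15
ee_pos: [0.4695, -0.1172, 0.1136]
eef_rot: [-3.142, -0.0, 0.088]
force: [0.9, 0.5, -0.7]
grip_width: 0.0119
grip_force: 45.0
```

>>> apply_moves(plan=[0,0,1,0,0,0,1,0,0,0,0,0])

```text
time_s: 11.45
ee_pos: [0.4695, -0.1173, 0.1116]
eef_rot: [3.142, -0.0, 0.088]
force: [-0.4, 0.2, 0.0]
grip_width: 0.0117
grip_force: 45.0
```

>>> apply_moves(plan=[0,0,1,0,0,0,1,0,0,0,0,0])

```text
time_s: 11.75
ee_pos: [0.4694, -0.1173, 0.1096]
eef_rot: [3.142, -0.0, 0.088]
force: [0.1, -0.2, 0.2]
grip_width: 0.0116
grip_force: 45.0
```

Contact at about TCP z = 114 mm and the box is sinking softly. Sideways force is about nil.

>>> apply_moves(plan=[0,0,1,0,0,0,1,0,0,0,0,0])

```text
time_s: 12.05
ee_pos: [0.4694, -0.1172, 0.1075]
eef_rot: [-3.142, 0.0, 0.088]
force: [0.7, 0.2, 0.8]
grip_width: 0.0115
grip_force: 45.0
```

>>> apply_moves(plan=[0,0,1,0,0,0,1,0,0,0,0,0])

```text
time_s: 12.35
ee_pos: [0.4694, -0.1173, 0.1056]
eef_rot: [-3.142, -0.0, 0.088]
force: [1.0, -0.2, 2.1]
grip_width: 0.0118
grip_force: 45.0
```

>>> apply_moves(plan=[0,0,1,0,0,0,1,0,0,0,0,0])

```text
time_s: 12.65
ee_pos: [0.4694, -0.1172, 0.1036]
eef_rot: [-3.142, -0.0, 0.088]
force: [-0.2, 1.2, 2.6]
grip_width: 0.0111
grip_force: 45.0
```

>>> apply_moves(plan=[0,0,1,0,0,0,0.5,0,0,0,0,0])

```text
time_s: 12.95
ee_pos: [0.4695, -0.1173, 0.1022]
eef_rot: [3.142, -0.0, 0.088]
force: [0.6, 0.7, 3.9]
grip_width: 0.0118
grip_force: 45.0
```

>>> apply_moves(plan=[0,0,1,0,0,0,0.5,0,0,0,0,0])

```text
time_s: 13.25
ee_pos: [0.4696, -0.1173, 0.1009]
eef_rot: [3.141, -0.001, 0.088]
force: [0.0, 0.4, 6.2]
grip_width: 0.0117
grip_force: 45.0
```

>>> apply_moves(plan=[0,0,1,0,0,0,0,0])

```text
time_s: 13.45
ee_pos: [0.4697, -0.1173, 0.1]
eef_rot: [3.141, -0.001, 0.088]
force: [-0.3, 0.3, 8.4]
grip_width: 0.0121
grip_force: 45.0
```

Turning firm at about 102 mm, so smaller steps now.

>>> apply_moves(plan=[0,0,0.7,0,0,0,0,0])

```text
time_s: 13.65
ee_pos: [0.4698, -0.1174, 0.0995]
eef_rot: [3.141, -0.001, 0.088]
force: [-0.2, -0.2, 10.4]
grip_width: 0.0113
grip_force: 45.0
```

>>> apply_moves(plan=[0,0,0.7,0,0,0,0,0])

```text
time_s: 13.85
ee_pos: [0.4699, -0.1174, 0.099]
eef_rot: [3.141, -0.001, 0.088]
force: [-0.8, 0.2, 11.9]
grip_width: 0.0114
grip_force: 45.0
```

>>> apply_moves(plan=[0,0,0.7,0,0,0,0,0])

```text
time_s: 14.05
ee_pos: [0.47, -0.1174, 0.0984]
eef_rot: [3.141, -0.002, 0.088]
force: [-1.5, 0.5, 12.9]
grip_width: 0.0117
grip_force: 45.0
```

>>> apply_moves(plan=[0,0,0.6,0,0,0,0,0])

```text
time_s: 14.25
ee_pos: [0.4701, -0.1175, 0.098]
eef_rot: [3.141, -0.002, 0.088]
force: [-2.2, 0.6, 14.4]
grip_width: 0.0116
grip_force: 45.0
```

>>> apply_moves(plan=[0,0,0.6,0,0,0,0,0])

```text
time_s: 14.45
ee_pos: [0.4697, -0.1172, 0.0966]
eef_rot: [3.141, -0.001, 0.088]
force: [1.3, 1.0, 1.4]
grip_width: 0.0117
grip_force: 45.0
```

Snapped: the force fell from 14.4 to 1.4 N. I continue gently until the plate rests on the rim.

>>> apply_moves(plan=[0,0,1,0,0,0,0,0])

```text
time_s: 14.65
ee_pos: [0.4693, -0.1172, 0.0951]
eef_rot: [-3.141, 0.0, 0.088]
force: [0.8, -0.5, 1.8]
grip_width: 0.0119
grip_force: 45.0
```

>>> apply_moves(plan=[0,0,1,0,0,0,0,0])

```text
time_s: 14.85
ee_pos: [0.4693, -0.1172, 0.0941]
eef_rot: [-3.141, 0.0, 0.088]
force: [0.8, 0.3, 2.5]
grip_width: 0.0113
grip_force: 45.0
```

>>> apply_moves(plan=[0,0,0.7,0,0,0,0,0])

```text
time_s: 15.05
ee_pos: [0.4693, -0.1173, 0.0935]
eef_rot: [-3.142, 0.0, 0.088]
force: [0.8, -0.5, 2.2]
grip_width: 0.0116
grip_force: 45.0
```

>>> apply_moves(plan=[0,0,0.8,0,0,0,0,0])

```text
time_s: 15.25
ee_pos: [0.4693, -0.1173, 0.0927]
eef_rot: [-3.142, 0.0, 0.088]
force: [0.0, -0.1, 1.5]
grip_width: 0.0118
grip_force: 45.0
```

>>> apply_moves(plan=[0,0,0.8,0,0,0,0,0])

```text
time_s: 15.45
ee_pos: [0.4693, -0.1173, 0.0919]
eef_rot: [-3.142, 0.0, 0.088]
force: [-1.1, -1.1, 3.2]
grip_width: 0.0118
grip_force: 45.0
```

>>> apply_moves(plan=[0,0,0.8,0,0,0,0,0])

```text
time_s: 15.65
ee_pos: [0.4693, -0.1173, 0.0913]
eef_rot: [-3.142, 0.0, 0.088]
force: [-3.0, 1.0, 3.8]
grip_width: 0.0116
grip_force: 45.0
```

>>> apply_moves(plan=[0,0,0.6,0,0,0,0,0])

```text
time_s: 15.85
ee_pos: [0.4693, -0.1172, 0.0908]
eef_rot: [-3.142, 0.0, 0.088]
force: [-4.7, 0.2, 7.2]
grip_width: 0.0116
grip_force: 45.0
```

>>> apply_moves(plan=[0,0,0.6,0,0,0,0,0])

```text
time_s: 16.05
ee_pos: [0.4693, -0.1173, 0.0904]
eef_rot: [3.142, 0.0, 0.088]
force: [-5.2, -0.1, 10.5]
grip_width: 0.0116
grip_force: 45.0
```

Force is rising again, so the plate appears to rest. I look before letting go.

```bash
python3 - <<'E'
from h import *
o=monitor.get_obs(); print(o["ee_pos"].round(4),o["eef_rot"].round(4),o["force"].round(2),o["moment"].round(3))
def fit(p): 
    A=np.c_[p[:,:2]-p[:,:2].mean(0),np.ones(len(p))]; k=np.linalg.lstsq(A,p[:,2],rcond=None)[0]; return k.round(4)
c=camera("wrist"); w=cloud(c); im=c["image"]; Z=w[...,2]
hsv=cv2.cvtColor(im,cv2.COLOR_RGB2HSV); org=(hsv[...,0]<20)&(hsv[...,1]>150)&(hsv[...,2]>50)
near=np.hypot(w[...,0]-.469,w[...,1]+.1166)<.075
p=w[near&org&(abs(Z-.087)<.006)]; print("plate",len(p),fit(p),cv2.minAreaRect((p[:,:2]*1000).astype(np.float32)))
c=camera("scene"); im=c["image"][180:270,300:420,::-1]; cv2.imwrite("pics/s3.png",cv2.resize(im,None,fx=6,fy=6,interpolation=cv2.INTER_CUBIC))
E
```

```text
[ 0.4693 -0.1173  0.0904] [3.1416e+00 2.0000e-04 8.7900e-02] [-5.17 -0.07 10.53] [0.095 1.124 0.063]
plate 17426 [-0.0011  0.0007  0.0861] ((469.92425537109375, -116.7025146484375), (91.427001953125, 86.48937225341797), 4.868947982788086)
```

View pics/s3.png

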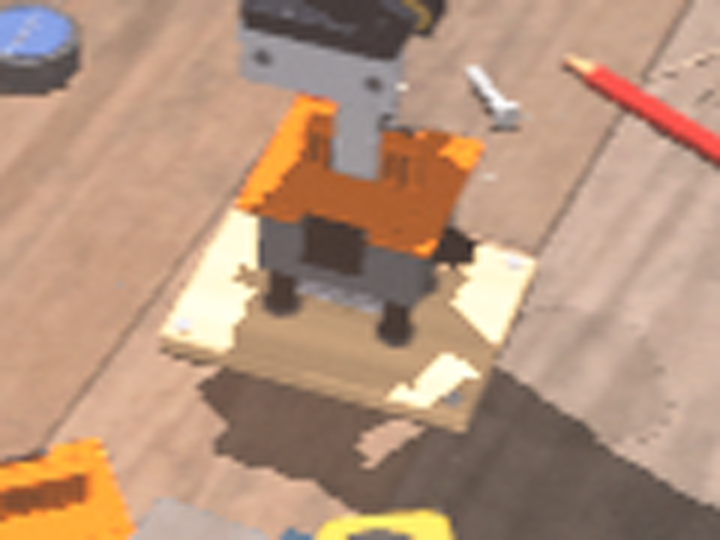

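The crop shows the lid low on the box, level (slope about 0.001), with the clip arm (335,240) covering the rim. I unload slowly, then let go.

>>> apply_moves(plan=[0,0,-1,0,0,0,-1,0,0,0,-1,0,0,0,-1,0,0,0,0,0,0,0,0,0])

```text
time_s: 16.75
ee_pos: [0.4694, -0.1172, 0.094]
eef_rot: [-3.142, -0.0, 0.088]
force: [-1.5, 0.6, 1.0]
grip_width: 0.0119
grip_force: 45.0
```

>>> apply_moves(plan=[0,0,-1,0,0,0,-1,0,0,0,-1,0,0,0,-1,0,0,0,0,0,0,0,0,0])

```text
time_s: 17.35
ee_pos: [0.4694, -0.1172, 0.098]
eef_rot: [-3.142, -0.0, 0.088]
force: [-0.3, -1.1, 0.5]
grip_width: 0.0114
grip_force: 45.0
```

>>> apply_moves(plan=[0,0,-1,0,0,0,-1,0,0,0,0,0,0,0,0,0])

```text
time_s: 17.75
ee_pos: [0.4693, -0.1172, 0.1]
eef_rot: [-3.141, 0.0, 0.088]
force: [0.9, 0.6, -1.5]
grip_width: 0.0114
grip_force: 45.0
```

>>> apply_moves(plan=[0,0,-1,0,0,0,-1,0,0,0,0,0,0,0,0,0])

```text
time_s: 18.15
ee_pos: [0.4689, -0.117, 0.101]
eef_rot: [-3.141, 0.001, 0.088]
force: [5.2, -1.2, -20.9]
grip_width: 0.0115
grip_force: 45.0
```

A 2 mm tug meets 20 N, so the lid is hooked fast. I lower again to zero load and let go.

>>> apply_moves(plan=[0,0,1,0,0,0,1.3,0,0,0,0,0,0,0,0,0])

```text
time_s: 18.55
ee_pos: [0.4697, -0.1174, 0.1004]
eef_rot: [3.141, -0.001, 0.088]
force: [0.0, -1.1, -0.5]
grip_width: 0.0117
grip_force: 45.0
```

>>> apply_moves(plan=[0,0,0,0,0,0,0,0,0,0,0,0,0,0,0,0,0,0,0,0,0,0,0,0,0,0,0,0,0,0,0,0], hand=0.2)

```text
time_s: 19.35
ee_pos: [0.4694, -0.1173, 0.0997]
eef_rot: [-3.142, 0.0, 0.088]
force: [0.7, -0.8, 0.9]
grip_width: 0.0565
grip_force: 0.0
```

>>> apply_moves(plan=[0,0,-5,0,0,0,-10,0,0,0,-20,0,0,0,-25,0,0,0,-25,0,0,0,-20,0,0,0,-10,0,0,0,0,0,0,0,0,0])

```text
time_s: 20.25
ee_pos: [0.4692, -0.1172, 0.2141]
eef_rot: [-3.141, 0.001, 0.088]
force: [0.2, -0.1, -0.5]
grip_width: 0.0561
grip_force: 0.0
```

```bash
python3 - <<'E'
from h import *
def fit(p): 
    A=np.c_[p[:,:2]-p[:,:2].mean(0),np.ones(len(p))]; return np.linalg.lstsq(A,p[:,2],rcond=None)[0].round(4)
for n in ["wrist","top"]:
    c=camera(n); w=cloud(c); im=c["image"]; Z=w[...,2]
    hsv=cv2.cvtColor(im,cv2.COLOR_RGB2HSV); org=(hsv[...,0]<20)&(hsv[...,1]>150)&(hsv[...,2]>50)
    near=np.hypot(w[...,0]-.469,w[...,1]+.1166)<.075
    p=w[near&org&(abs(Z-.096)<.008)]
    if len(p)>50: print(n,len(p),fit(p),cv2.minAreaRect((p[:,:2]*1000).astype(np.float32)))
c=camera("scene"); im=c["image"][180:270,300:420,::-1]; cv2.imwrite("pics/s4.png",cv2.resize(im,None,fx=6,fy=6,interpolation=cv2.INTER_CUBIC))
E
```

```text
wrist 10909 [-0.0002  0.0004  0.0945] ((469.6865234375, -116.83451843261719), (91.52371978759766, 85.8517837524414), 5.1748366355896)
top 141 [-0.0048  0.0115  0.0959] ((453.8993835449219, -104.94740295410156), (119.02440643310547, 47.72283172607422), 48.5880012512207)
```

View pics/s4.png

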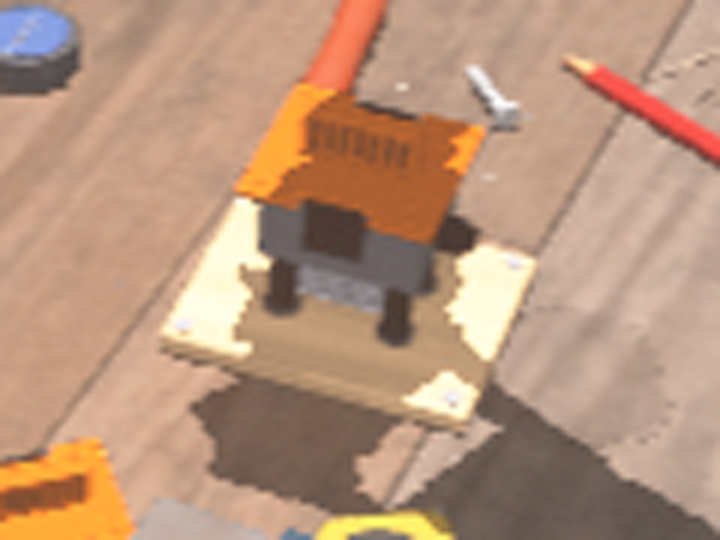

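The lid sits level on the box (plate top 94.5–96 mm, slope under 0.001), clip arm upright at (335,230), and the gripper is clear. I hand in.

```bash
python3 -c "
from station import ctrl
print(ctrl.hand_in())"
```

```text
the job is handed in; nothing more can be done
None
```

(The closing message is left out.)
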